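# Slide a glass test strip under the spring clip of a strain viewer

### The job

The green glass test strip lies on the stage of the strain viewer, in front of the spring clip. Without gripping or lifting the strip, press the clip's tail down with one fingertip so that its nose rises, and keep it held down while the other fingertip pushes the strip beneath the nose until its long edge is flush against the ledge, the clip near the middle of its length. Then let the clip down onto the strip and move clear; leave everything else where it stands.

Things in the scene. Friction and masses are not known exactly. Their poses are not given: they have to be found in the camera images.
- strip: Test strip: straight bar of green fused glass, 80 mm long, 22 mm wide, 8 mm thick, about 36 g, four small flat amber dots in its top. Lies loose and flat on the stage, long side roughly along the ledge. Origin: centre of its underside; y axis along its length, x across its width, z up.
- viewer: Strain viewer, fixed: grey lamp housing 300 x 280 mm. Origin: on the bench below the clip's pivot. x points from nose to tail of the clip, across the ledge (the way the strip is pushed), y to the left along the ledge, z up. Housing x -135 to +165 mm, deck 45 mm high. At its back left corner (x 138, y 112 mm) a column 270 mm high with a round analyser turned outwards.
- stage (a point): Middle of the aluminium stage's top, 63 mm above the bench; axes as the viewer's. The stage is 150 mm wide (y) and reaches from 110 mm in front of the clip's pivot to 10 mm behind it; behind that edge is only the deck, 18 mm lower, so the tail can swing down there. Round white lamp window in its top.
- home (a point): Where the strip's origin lies on the stage when it is fully home and centred on the clip; axes as the viewer's. The ledge is a dark bar 100 mm long (y), 6 mm high, its face 11 mm beyond this point in x, the clip's steel tongue passing over it. Clip pivot: 24 mm beyond this point, 14 mm above the stage, between two lugs 20 mm high, 30 mm over both.
- clip_tail (a point): Top of the clip's tail, on its middle line, 22 mm behind the pivot; moves with it. Level steel tongue 22 mm wide, ending in a round thumb pad 26 mm across, 43 mm behind the pivot; when shut its top is 15 mm above the stage. Pressed here with 3 to 5 N it sinks: 8 mm down lifts the nose about 9 mm, 11 mm down about 13 mm. Farther back it must sink more for the same lift.
- clip_nose (a point): Lowest point of the clip's nose, a downturned lip 24 mm wide with a rounded edge 4 mm thick. Shut, it rests on the stage 22 mm in front of the pivot, 9 mm in front of the ledge's face; rising, it also swings forward, about 4 mm when 9 mm up. A strip pushed against the shut nose jams: it does not lift the clip.
- clip: The spring clip, a steel rocker 22 mm wide and 67 mm long over all. Origin: on its pivot, 14 mm above the stage; x towards the tail, y along the pivot, and it turns about y: level when shut (nose on the bare stage), tail 0.33 rad down with the nose resting on the 8 mm strip, 0.7 rad fully open (stop). A spring shuts it: 0.03 N m when shut, 0.07 N m at 0.45 rad.
- tile: Bystander: green square glass sample, 38 x 38 x 6 mm, lying on the viewer's deck to the left of the stage. Origin: centre of its underside.
- jar: Bystander: closed amber glass jar of crushed glass, 42 mm across, 48 mm tall, on the viewer's deck right of the stage. Origin: centre of its underside.
- loupe: Bystander: black waisted eye loupe, 34 mm across, 34 mm tall, on the viewer's deck, right and towards the back. Origin: centre of its underside.
- tumbler: Bystander: clear drinking glass, 72 mm across, 88 mm tall, on the bench. Origin: centre of its underside.
- low_glass: Bystander: clear low glass, 80 mm across, 62 mm tall, on the bench. Origin: centre of its underside.
- cup: Bystander: white porcelain cone cup, 68 mm across the rim, 85 mm tall, on the bench. Origin: centre of its underside.
- carton: Bystander: brown kraft carton, 85 x 85 x 95 mm, on the bench. Origin: centre of its underside.
- tweezers: Bystander: steel tweezers, 125 mm long, 8 mm high, lying on the bench. Origin: middle, at bench level.
Not all that is in view belongs to the job. What is shaped like the strip but blue or purple is not meant.

How it is judged:
On the way, in this order (a step that is already met when the one before it is completed fails the run):
1. a fingertip on its tail holds the clip open with the strip still in front of its nose (z of clip_nose in the frame of home above 0.0085 m and contact force between the fingers and clip above 0.5 N and x of strip in the frame of home below -0.01 m), for 0.1 s.
2. the strip is home against the ledge while a fingertip still presses the clip's tail down (x of strip in the frame of home between -0.003 and 0.003 m and y of strip in the frame of home between -0.025 and 0.025 m and z of strip in the frame of home between -0.003 and 0.003 m and angle between the y axis of strip and the y axis of home, either way round below 0.06 rad and contact force between the fingers and clip above 0.5 N), for 0.1 s.
At the end, for the whole second after the job is handed in: Strip flat on the stage, long edge against the ledge (within 3 mm, 0.06 rad), its middle within 25 mm of the clip's middle line; clip let down and resting on the strip (nose 6 to 10 mm above the stage); strip and clip at rest, robot clear (x of strip in the frame of home between -0.003 and 0.003 m and y of strip in the frame of home between -0.025 and 0.025 m and z of strip in the frame of home between -0.003 and 0.003 m and angle between the y axis of strip and the y axis of home, either way round below 0.06 rad and z of clip_nose in the frame of home between 0.006 and 0.01 m and linear speed of strip below 0.01 m/s and angular speed of clip below 0.1 rad/s); the robot touches nothing.
It fails at once if the strip is lifted off the stage (more than 6 mm) or tipped up (more than 0.25 rad) (z of strip in the frame of home above 0.006 m or angle between strip's own z axis and vertical above 0.25 rad).
It fails at once if another piece on the viewer or the bench is pushed (more than 20 mm) or tipped (more than 0.3 rad) (distance of any of tile, jar, loupe, tumbler, low_glass, cup, carton, tweezers from where it was at the start of the episode above 0.02 m or angle between any of tile, jar, loupe, tumbler, low_glass, cup, carton, tweezers's own z axis and vertical above 0.3 rad).
It also fails if it takes over 50 s, if anything falls off the work surface, if the arm or the gripper's body presses on something with over 40 N, if the wrist force passes 120 N, or if a joint passes its speed limit or range.

### The arm

A 6-joint arm with a two-finger parallel gripper is mounted at the origin on the work surface. World frame = base frame: x ahead of the robot, y to its left, z up, the work surface at z = 0. Lengths are in m, angles in rad, forces in N, time in s.
With the tool pointing down it reaches from about 0.225 to 0.875 m from the base axis. Payload 3.4 kg.
Tool frame: the origin (TCP) lies at the very end of the fingers, on their centre line; the grasp point (between the pads) lies 19 mm behind it (manip.hold_point_z is the distance from the TCP to the grasp point, in m); z points along the fingers, x is the direction in which the jaws open and shut, and the axes are right-handed (so a half turn about z gives the same grasp; the last joint's range is limited). The gripper opens to 85 mm and grips with 20 to 120 N. Pads are 22 mm wide; open, the fingers measure 114 mm over their backs; the gripper's body (76 mm by 85 mm) begins 54 mm behind the grasp point. The pads swing forward as they close: fully open they stand 13 mm farther back than shut.
Start: joints at [-1.379, 0.276, 1.505, -0, 1.361, -0.121], TCP at [0.177, -0.547, 0.231] pointing down, gripper open.
Joint ranges: [-2.89, 2.89], [-0.75, 2.08], [0.22, 2.7], [-1.18, 4.32], [0.11, 2.71], [-2.7, 2.7]. Speed limits (rad/s): [2.57, 2.57, 3.14, 3.14, 3.14, 3.14].

### API

Orientations are given as a unit quaternion [w, x, y, z].
In Python, from rig import telemetry, cams, manip, finder gives the robot as it stands. The module is installed in compiled form; this text tells all that it offers.
- The arm moves only by the tool carry_out, never from a script. Its argument "rows" is a list that holds one entry, the list of rows, each a list of 5 numbers: the gripper's target within -1 to 1 (fully open at 1, half-way at 0, shut at -1), then the shift along the world's x, y, z in cm, then the turn about the world's z in rad. A call has 1 to 12 rows; each row shifts and turns the commanded pose from where the row before left it; what a row does not reach is not made up. A row lasts 1/10 s, in which the tool goes at most 50 mm and 8.59 degrees, less where a joint would pass 70% of its speed; a pose out of reach is approached as far as the arm can. A call with a gripper value outside its range is refused whole. The fingers move at their own pace and stop on an object; "force" is the grip in N (left out, the last holds). Time passes only in rows, so rows that do not move let the fingers close. It gives the time, the measured TCP pose, the force and the opening at its end, in the units of the state.
- telemetry.get_state(): the state, without advancing time (a new reading comes with each control period).
- cams.get_image(name): name is "scene" or "side" or "wrist"; returns a dict with "image" (480x640x3 uint8, red, green, blue), "camera_matrix" (3x3 intrinsics, pixels), "eye" and "attitude" of the camera in the world. Camera axes: x right, y down, z forward; pixel columns grow to the right and rows downward; lengths in m; the calibration is good to about 2 mm. A picture is of the moment at which its call begins. There is no depth.
- manip.sign_off(): hands the job in, once; it reports no verdict.
Trained networks look in a picture, given as the dict that the camera call returned (one of the last four; its "shot" number tells which), for a name from the list of things; names that differ only in an ending like _2 or _b are one class to them, and where a whole thing is asked for, a point or a joint stands for the part that bears it (a point fixed in the world has none). Each returns a list of dicts, best first, with "confidence" (0 to 1); they miss things now and then, are a little off and sometimes report something else, mostly with a low value. They report only what shows in the picture. A call takes as long as a camera call. They do not tell look-alikes from the thing itself.
- finder.boxes_of(picture, thing): "xy" ([column, row] in pixels, amid what is visible of it).
The state is a dict: "clock": time; "qpos": joint angles; "qd": joint speeds; "effort": joint torques, N m; "position": TCP position; "ee_rot": TCP orientation; "contact_force": force on the tool from outside, world axes, zero at the start; "moment": the same for the moment, N m; "width": finger opening in m.
Only numpy, scipy, OpenCV 4.12 (cv2) and the standard library are available. Lean on these libraries where they do the work, as an engineer would, in place of code of your own. Each camera call takes 0.05 s, during which the arm holds its last target.

## Working session

There is one attempt and no reset: what is moved stays moved. The work goes in short steps, Python scripts to look and compute and a tool call to move; the robot and the scene stay as the last step left them, time stands still between calls to the robot, and variables do not carry over. Pictures are saved under pics/ and viewed, and the job is handed in when it is done.

Besides the shell and the picture viewer there is one more tool, called after "Emit:" by a JSON object that holds its "fn" and its "kwargs". carry_out: Moves the arm, as the interface text tells. Its arguments: {"type":"object","properties":{"rows":{"type":"array","items":{"type":"array","items":{"type":"array","items":{"type":"number"}}}},"force":{"type":"number"}},"required":["rows"]}

```bash
mkdir -p pics
cat > h.py <<'E'
import numpy as np, cv2
from rig import telemetry, cams, manip, finder
def shot(n,f):
    p=cams.get_image(n); cv2.imwrite('pics/'+f+'.png',cv2.cvtColor(p['image'],cv2.COLOR_RGB2BGR)); return p
E
python3 - <<'E'
from h import *
from scipy.spatial.transform import Rotation
print(telemetry.get_state())
for n in ['scene','side','wrist']:
    p=shot(n,n+'0'); print(n,p['camera_matrix'].tolist(),p['eye'],p['attitude'])
    for t in ['strip','clip','clip_tail','clip_nose','tile','jar','loupe','viewer']:
        print(t,[(np.round(d['xy']),round(d['confidence'],2)) for d in finder.boxes_of(p,t)][:4])
E
```

```text
{'clock': 0.0, 'qpos': array([-1.37897768e+00,  2.76612448e-01,  1.50613064e+00, -3.37542502e-05,
        1.36069660e+00, -1.20990498e-01]), 'qd': array([-1.05396449e-03, -7.33286689e-04, -7.32493110e-04, -2.56778458e-04,
       -6.11236362e-05,  8.29751835e-04]), 'effort': array([-5.56983468e-04, -4.16769683e+01, -2.45803249e+01, -1.65420365e-04,
        1.12573474e-02, -1.82253125e-06]), 'position': array([ 0.1768338 , -0.5465804 ,  0.23043075]), 'ee_rot': array([-6.17419535e-04,  8.08621753e-01, -5.88328146e-01, -6.86986220e-04]), 'contact_force': array([ 0.20306428, -0.39164626, -0.14138636]), 'moment': array([-0.00130329, -0.01888062, -0.00203664]), 'width': 0.08557805079720718}
scene [[435.50655929631847, 0.0, 322.71022814197914], [0.0, 435.50655929631847, 242.9397600167972], [0.0, 0.0, 1.0]] [1.25363157 0.49270853 0.61140652] [-0.22248749  0.4220847   0.76805974 -0.42711598]
strip [(array([347., 252.]), 0.73), (array([380., 241.]), 0.6), (array([424., 246.]), 0.48)]
clip []
clip_tail []
clip_nose []
tile []
jar []
loupe [(array([521., 347.]), 0.63)]
viewer [(array([322., 293.]
[... 172 characters left out ...]
 -0.08636745  0.89565361 -0.43458277]
strip [(array([417., 338.]), 0.64), (array([317., 262.]), 0.61), (array([399., 301.]), 0.57)]
clip [(array([286., 254.]), 0.55), (array([266., 382.]), 0.46)]
clip_tail []
clip_nose [(array([286., 257.]), 0.78)]
tile [(array([284., 305.]), 0.67)]
jar [(array([338., 240.]), 0.64)]
loupe [(array([284., 227.]), 0.67)]
viewer [(array([262., 269.]), 0.94), (array([285., 226.]), 0.22)]
wrist [[417.0352974439699, 0.0, 317.00258989776586], [0.0, 417.0352974439699, 242.26648396518044], [0.0, 0.0, 1.0]] [ 0.24662552 -0.5236691   0.37401527] [ 0.11740889  0.80031302 -0.58176962 -0.08519589]
strip []
clip []
clip_tail []
clip_nose []
tile []
jar []
loupe []
viewer []
```

View pics/scene0.png

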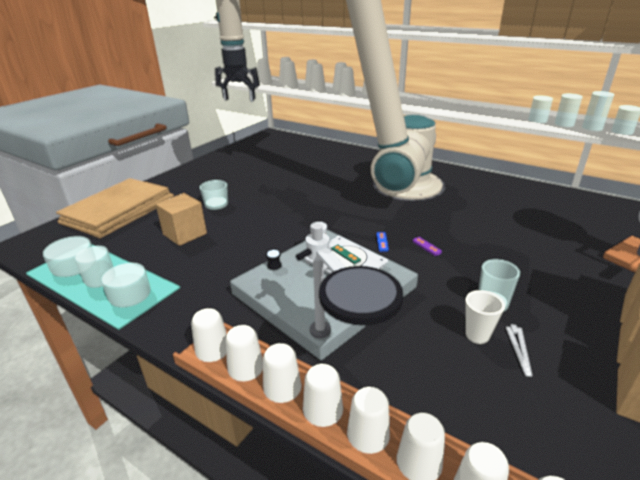

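View pics/side0.png

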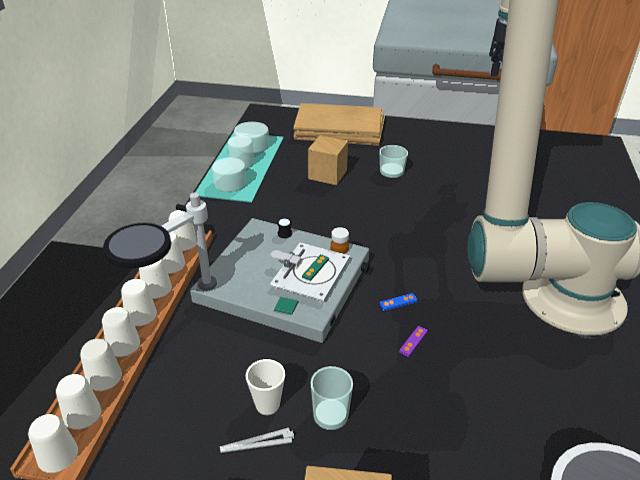

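View pics/wrist0.png

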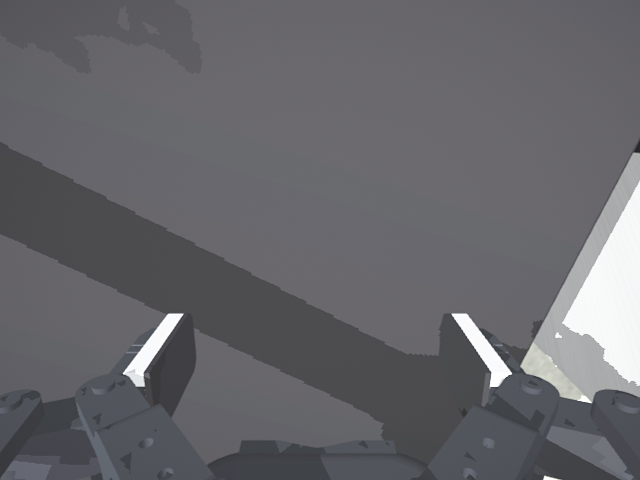

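The green strip shows at side pixel (317,262) and scene (347,252). The look-alikes are the blue bar (side 399,301) and the purple bar (side 413,340). The green one lies on the stage by the clip, so I choose it. Next is a close crop and a localisation.

```bash
cat >> h.py <<'E'
from scipy.spatial.transform import Rotation
def R(p): q=p['attitude']; return Rotation.from_quat([q[1],q[2],q[3],q[0]]).as_matrix()
def toz(p,uv,z):
    uv=np.atleast_2d(uv).astype(float); K=p['camera_matrix']
    d=(R(p)@np.linalg.inv(K)@np.c_[uv,np.ones(len(uv))].T).T
    e=np.array(p['eye']); return e+d*((z-e[2])/d[:,2])[:,None]
def proj(p,X):
    X=np.atleast_2d(X); c=(R(p).T@(X-np.array(p['eye'])).T); u=p['camera_matrix']@c; return (u[:2]/u[2]).T
E
python3 - <<'E'
from h import *
p=shot('side','side1')
im=cv2.imread('pics/side1.png')[205:345,180:385]
cv2.imwrite('pics/side1c.png',cv2.resize(im,None,fx=3.9,fy=3.9,interpolation=cv2.INTER_CUBIC))
for n,uv,z in [('strip',(317,262),.071),('nose',(286,257),.07),('jar',(338,240),.07),('tile',(284,305),.05),('loupe',(284,227),.062),('colbase',(208,285),.045)]: print(n,toz(p,uv,z).round(3))
E
```

```text
strip [[0.55  0.071 0.071]]
nose [[0.619 0.066 0.07 ]]
jar [[ 0.519 -0.015  0.07 ]]
tile [[0.594 0.191 0.05 ]]
loupe [[ 0.651 -0.049  0.062]]
colbase [[0.765 0.158 0.045]]
```

View pics/side1c.png

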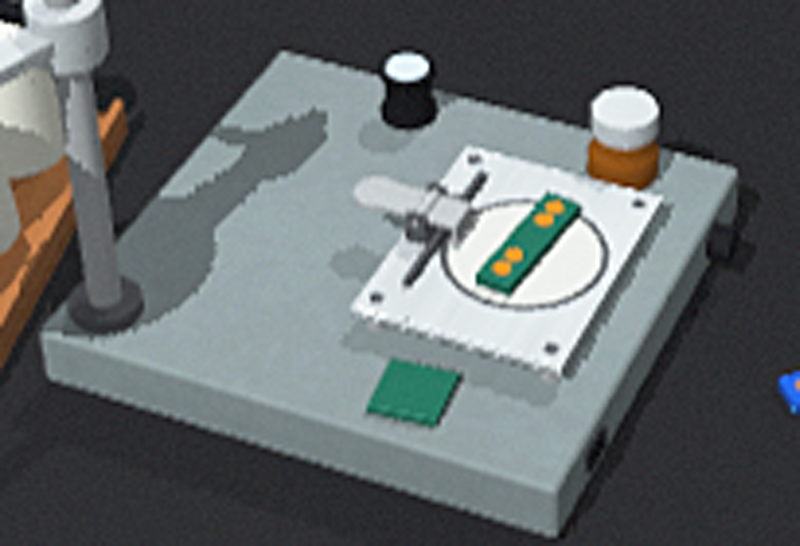

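Run:
```python
from h import *
p=cams.get_image('side')
c=np.array([(560,483),(45,338),(737,172),(285,52)])/3.9+[180,205]
X=toz(p,c,.045); print(X.round(3))
for a,b in [(0,1),(2,3),(2,0),(3,1)]:
    d=X[b]-X[a]; print(np.linalg.norm(d).round(3),np.arctan2(d[1],d[0]).round(3))
s=telemetry.get_state(); q=s['ee_rot']; Rt=Rotation.from_quat([q[1],q[2],q[3],q[0]]).as_matrix(); print(Rt.round(2))
w=cams.get_image('wrist'); print(Rt.T@(np.array(w['eye'])-s['position']), (Rt.T@R(w)).round(3))
```

```text
[[ 0.505  0.235  0.045]
 [ 0.792  0.184  0.045]
 [ 0.449 -0.027  0.045]
 [ 0.737 -0.091  0.045]]
0.291 -0.175
0.295 -0.216
0.269 1.361
0.281 1.375
[[ 0.31 -0.95  0.  ]
 [-0.95 -0.31 -0.  ]
 [ 0.   -0.   -1.  ]]
[-0.00086161 -0.07350615 -0.14266216] [[ 1.     0.001  0.   ]
 [-0.001  0.958  0.287]
 [-0.    -0.287  0.958]]
```

Emit:
{"fn": "carry_out", "kwargs": {"rows": [[[1,2.4,3.85,0.15,0.066],[1,2.4,3.85,0.15,0.066],[1,2.4,3.85,0.15,0.066],[1,2.4,3.85,0.15,0.066],[1,2.4,3.85,0.15,0.066],[1,2.4,3.85,0.15,0.066],[1,2.4,3.85,0.15,0.066],[1,2.4,3.85,0.15,0.066],[1,2.4,3.85,0.15,0.066],[1,2.4,3.85,0.15,0.066],[1,2.4,3.85,0.15,0.066],[1,2.4,3.85,0.15,0.066]]]}}

```text
clock: 2.7
position: [0.4657, -0.0834, 0.2497]
ee_rot: [0.0, 0.973, -0.23, 0.001]
contact_force: [1.3, -1.3, 1.3]
width: 0.0855
```

Emit:
{"fn": "carry_out", "kwargs": {"rows": [[[1,2.4,3.85,0,0.066],[1,2.4,3.85,0,0.066],[1,2.4,3.85,0,0.066],[1,2.4,3.85,0,0.066],[1,0,0,0,0],[1,0,0,0,0]]]}}

```text
clock: 3.3
position: [0.5609, 0.0696, 0.2489]
ee_rot: [0.0, 0.995, -0.1, -0.0]
contact_force: [0.2, -0.8, 0.3]
width: 0.0857
```

Run:
```python
from h import *
s=telemetry.get_state(); print(s['clock'],s['position'],s['qpos'],s['contact_force'],s['width'])
p=shot('wrist','w1')
for t in ['strip','clip','clip_tail','clip_nose','tile','jar','loupe']:
    print(t,[(np.round(d['xy'],1),round(d['confidence'],2)) for d in finder.boxes_of(p,t)][:4])
```

```text
3.3 [0.56091661 0.06957011 0.24886125] [ 7.45087991e-04  2.52512292e-01  1.49421316e+00 -6.90485701e-04
  1.39591788e+00  2.01009734e-01] [ 0.19282979 -0.75654668  0.2840135 ] 0.08569338086262189
strip [(array([ 32.8, 111.2]), 0.94), (array([120.2, 222.3]), 0.75), (array([300.8, 194.3]), 0.68)]
clip [(array([390.6, 196.5]), 0.7), (array([438.1, 308.1]), 0.68)]
clip_tail [(array([388.4, 192.9]), 0.82)]
clip_nose [(array([391. , 194.2]), 0.78)]
tile [(array([324.9,  46.6]), 0.6)]
jar [(array([286.3, 320.4]), 0.86)]
loupe [(array([283.7, 320.2]), 0.71), (array([436.6, 310.8]), 0.55)]
```

View pics/w1.png

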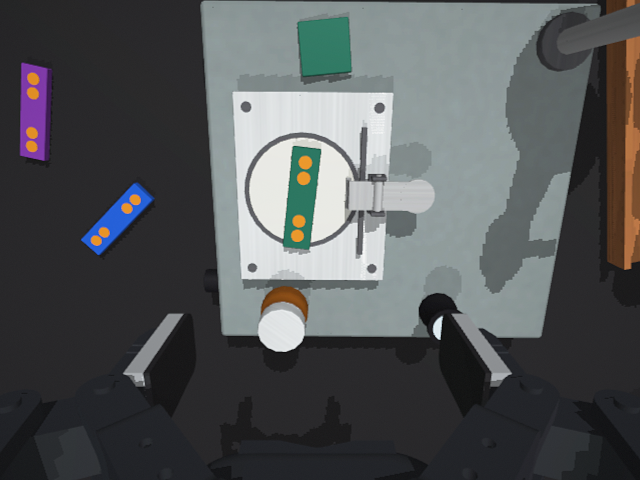

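The close view confirms it: the green strip is at (302,197) on the stage, in front of the clip, with tail pad at (420,195). Purple (35,112) and blue (117,218) lie off on the bench. The jar is at (283,320) and the loupe at (438,312).

Run:
```python
from h import *
p=cams.get_image('wrist'); im=p['image']; 
hsv=cv2.cvtColor(im,cv2.COLOR_RGB2HSV)
m=((hsv[...,0]>65)&(hsv[...,0]<90)&(hsv[...,1]>120)).astype(np.uint8)
m[:100]=0; m[260:]=0
m=cv2.morphologyEx(m,cv2.MORPH_CLOSE,np.ones((15,15)))
cs=max(cv2.findContours(m,0,1)[0],key=cv2.contourArea)
r=cv2.minAreaRect(cs); b=cv2.boxPoints(r); print(r); 
X=toz(p,b,.071); print(X.round(4)); print('strip c',X.mean(0).round(4))
for i in range(4):
    d=X[(i+1)%4]-X[i]; print(np.linalg.norm(d).round(4),np.arctan2(d[1],d[0]).round(3))
q=np.array([(246,107),(379,108),(372,268),(252,268)])
S=toz(p,q,.063); print('screws',S.round(4),S.mean(0))
for a,b in [(0,1),(3,2),(3,0),(2,1)]:
    d=S[b]-S[a]; print(np.linalg.norm(d).round(4),np.arctan2(d[1],d[0]).round(3))
c=im[80:290,220:450]; cv2.imwrite('pics/w1c.png',cv2.resize(cv2.cvtColor(c,cv2.COLOR_RGB2BGR),None,fx=2.8,fy=2.8,interpolation=cv2.INTER_CUBIC))
```

```text
((300.4697265625, 195.282470703125), (27.627592086791992, 100.60279083251953), 6.115502834320068)
[[0.5279 0.0507 0.071 ]
 [0.5535 0.1256 0.071 ]
 [0.5733 0.1193 0.071 ]
 [0.5491 0.0438 0.071 ]]
strip c [0.551  0.0848 0.071 ]
0.0792 1.242
0.0207 -0.307
0.0793 -1.881
0.0222 2.827
screws [[0.5249 0.1585 0.063 ]
 [0.6227 0.1377 0.063 ]
 [0.5965 0.0124 0.063 ]
 [0.4978 0.0327 0.063 ]] [0.56049038 0.08531684 0.063     ]
0.1 -0.21
0.1008 -0.203
0.1286 1.358
0.1279 1.365
```

View pics/w1c.png

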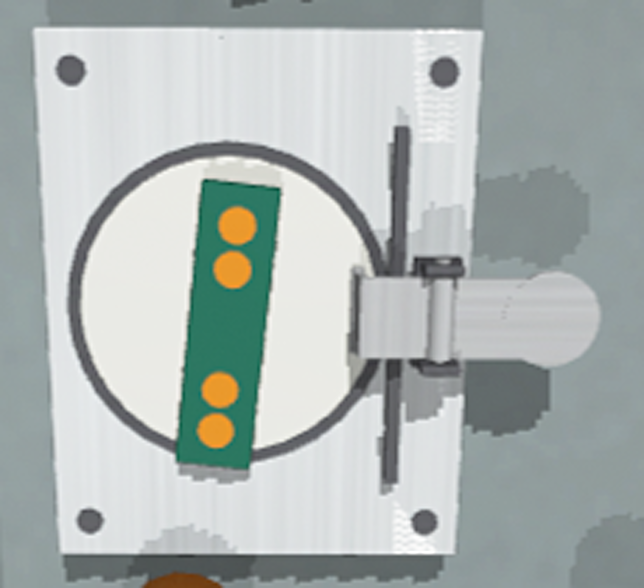

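Emit:
{"fn": "carry_out", "kwargs": {"rows": [[[0,-0.38,0.22,-1.0,-0.1435],[0,-0.38,0.22,-1.0,-0.1435],[0,-0.38,0.22,-1.0,-0.1435],[0,-0.38,0.22,-1.0,-0.1435],[0,-0.38,0.22,-1.0,-0.1435],[0,-0.38,0.22,-1.0,-0.1435],[0,-0.38,0.22,-1.0,-0.1435],[0,-0.38,0.22,-1.0,-0.1435],[0,-0.38,0.22,-1.0,-0.1435],[0,-0.38,0.22,-1.0,-0.1435],[0,-0.38,0.22,-1.0,-0.1435],[0,0,0,0,0]]]}}

```text
clock: 4.95
position: [0.5175, 0.093, 0.1382]
ee_rot: [-0.001, -0.629, 0.777, 0.001]
contact_force: [0.0, 0.1, 0.1]
width: 0.0426
```

```bash
cat >> h.py <<'E'
piv=np.array([0.6094,0.0750]); ex=np.array([.9787,-.2055]); ey=np.array([.2055,.9787])
def st():
    s=telemetry.get_state(); d=s['position'][:2]-piv; q=s['ee_rot']
    Rt=Rotation.from_quat([q[1],q[2],q[3],q[0]]).as_matrix()
    print('t',round(s['clock'],2),'pos',s['position'].round(4),'view',np.round([d@ex,d@ey],4),'z-stage',round(s['position'][2]-.063,4),'yaw',round(np.arctan2(Rt[1,0],Rt[0,0])+.207,3),'F',s['contact_force'].round(2),'M',s['moment'].round(3),'w',round(s['width'],4))
def V(p,uv,z):
    X=toz(p,uv,z); return np.c_[(X[:,:2]-piv)@ex,(X[:,:2]-piv)@ey]
def P(p,x,y,z):
    return proj(p,[*(piv+x*ex+y*ey),z])[0]
E
python3 - <<'E'
from h import *
st(); p=shot('wrist','w2')
for c in [(-.059,-.0025,.071),(0,0,.079),(.043,0,.078),(-.012,.05,.069)]: print(c,P(p,*c))
E
```

```text
t 4.95 pos [0.5175 0.093  0.1382] view [-0.0936 -0.0013] z-stage 0.0752 yaw -1.573 F [0.04 0.07 0.12] M [-0.041 -0.012 -0.021] w 0.0426
(-0.059, -0.0025, 0.071) [320.86433192 195.84561951]
(0, 0, 0.079) [315.59590354  69.05582749]
(0.043, 0, 0.078) [315.32542395 -40.70614241]
(-0.012, 0.05, 0.069) [211.53824605  98.41446624]
```

View pics/w2.png

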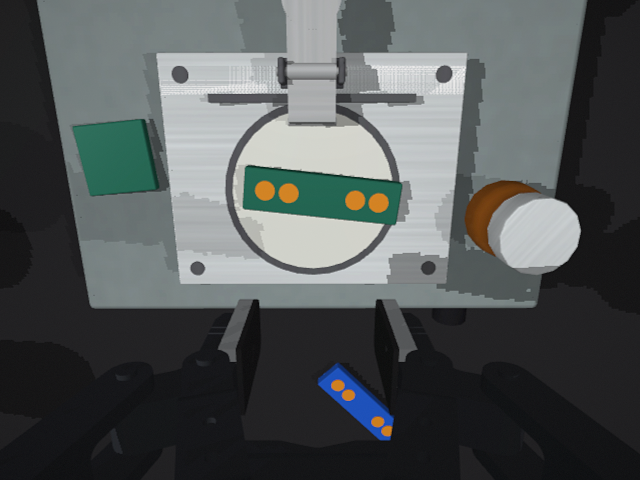

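Emit:
{"fn": "carry_out", "kwargs": {"rows": [[[0,0,0,-2.5,0],[0,0,0,-2.5,0],[0,0,0,-1.2,0],[0,0,0,-0.5,0],[0,0,0,0,0],[0,0,0,0,0]]]}}

```text
clock: 5.6
position: [0.5202, 0.093, 0.0733]
ee_rot: [0.001, -0.629, 0.777, -0.001]
contact_force: [-1.0, 0.4, -0.1]
width: 0.0429
```

Run:
```python
from h import *
st(); p=shot('side','s2')
im=cv2.imread('pics/s2.png')[205:345,220:425]
cv2.imwrite('pics/s2c.png',cv2.resize(im,None,fx=3.9,fy=3.9,interpolation=cv2.INTER_CUBIC))
```

```text
t 5.6 pos [0.5202 0.093  0.0733] view [-0.091  -0.0007] z-stage 0.0103 yaw -1.573 F [-0.97  0.41 -0.15] M [-0.025 -0.002 -0.025] w 0.0429
```

View pics/s2c.png

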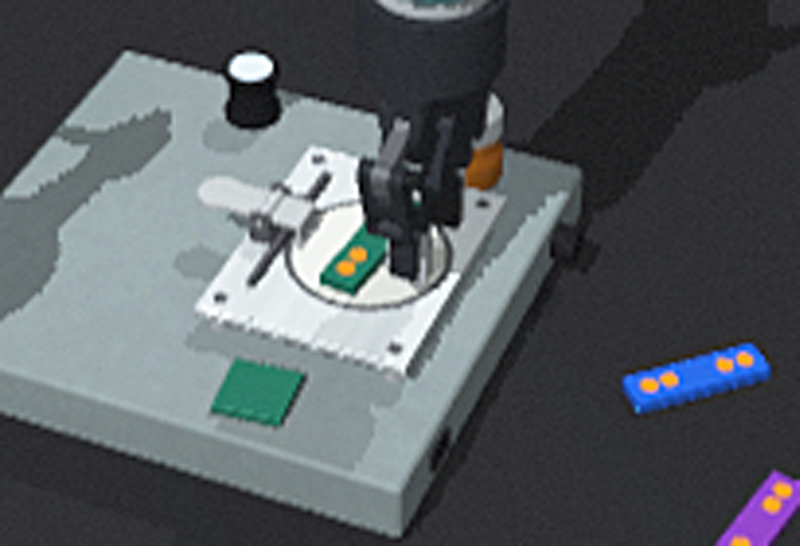

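Emit:
{"fn": "carry_out", "kwargs": {"rows": [[[0,0,0,-0.5,0],[0,0,0,0,0],[0,0,0,0,0]]]}}

```text
clock: 5.95
position: [0.5191, 0.0931, 0.0674]
ee_rot: [-0.0, -0.629, 0.777, -0.0]
contact_force: [0.7, -1.3, -0.1]
width: 0.0426
```

Emit:
{"fn": "carry_out", "kwargs": {"rows": [[[0,0,0,-0.2,0],[0,0,0,0,0],[0,0,0,0,0]]]}}

```text
clock: 6.25
position: [0.5191, 0.0931, 0.0653]
ee_rot: [-0.0, -0.629, 0.777, 0.0]
contact_force: [0.6, -0.7, -0.2]
width: 0.0425
```

Emit:
{"fn": "carry_out", "kwargs": {"rows": [[[0,0,0,-0.2,0],[0,0,0,0,0],[0,0,0,0,0]]]}}

```text
clock: 6.55
position: [0.5191, 0.0931, 0.0632]
ee_rot: [-0.0, -0.629, 0.777, 0.0]
contact_force: [-0.4, 0.6, 0.5]
width: 0.0427
```

Emit:
{"fn": "carry_out", "kwargs": {"rows": [[[0,0,0,-0.2,0],[0,0,0,0,0],[0,0,0,0,0]]]}}

```text
clock: 6.85
position: [0.5191, 0.0931, 0.0613]
ee_rot: [-0.0, -0.629, 0.777, 0.0]
contact_force: [0.7, 0.2, 0.5]
width: 0.0424
```

Emit:
{"fn": "carry_out", "kwargs": {"rows": [[[0,0,0,-0.15,0],[0,0,0,0,0],[0,0,0,0,0]]]}}

```text
clock: 7.15
position: [0.5191, 0.0931, 0.0612]
ee_rot: [0.0, -0.629, 0.777, -0.0]
contact_force: [-1.7, -0.0, 8.5]
width: 0.0428
```

Emit:
{"fn": "carry_out", "kwargs": {"rows": [[[0,0,0,0.45,0],[0,0,0,0,0],[0,0.5,-0.105,0,0],[0,0.5,-0.105,0,0],[0,0.4,-0.084,0,0],[0,0.4,-0.084,0,0],[0,0.3,-0.063,0,0],[0,0.3,-0.063,0,0],[0,0.2,-0.042,0,0],[0,0,0,0,0],[0,0,0,0,0]]]}}

```text
clock: 8.25
position: [0.5451, 0.0876, 0.0643]
ee_rot: [-0.0, -0.629, 0.777, -0.0]
contact_force: [0.4, 0.2, -1.0]
width: 0.0429
```

Run:
```python
from h import *
st(); p=shot('wrist','w3')
```

```text
t 8.25 pos [0.5451 0.0876 0.0643] view [-0.0655 -0.0009] z-stage 0.0013 yaw -1.573 F [ 0.41  0.24 -1.01] M [-0.019 -0.016 -0.01 ] w 0.0429
```

View pics/w3.png

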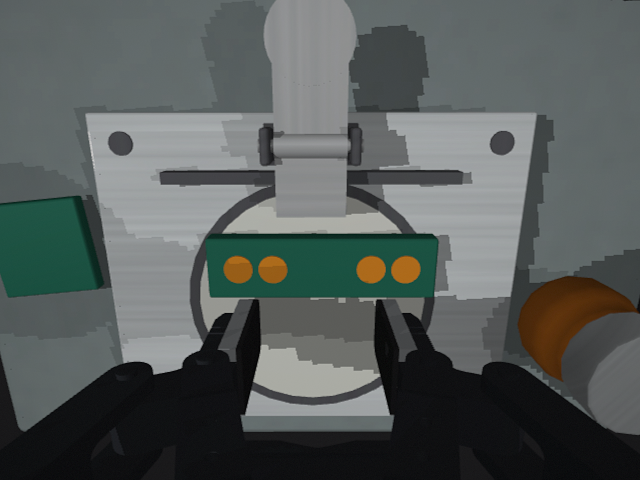

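Run:
```python
from h import *
p=cams.get_image('wrist')
print('strip top corners',V(p,[(209,240),(436,240),(212,297),(435,297)],.071).round(4))
print('ledge face top',V(p,[(161,184),(463,184)],.069).round(4))
print('tongue nose top front',V(p,[(275,216),(347,216)],.078).round(4))
print('screws',V(p,[(120,143),(502,143)],.063).round(4))
print('pivot',V(p,[(312,146)],.079),'pad tip',V(p,[(310,0)],.078))
```

```text
strip top corners [[-0.0324  0.0367]
 [-0.0326 -0.0405]
 [-0.0535  0.0372]
 [-0.0536 -0.0418]]
ledge face top [[-0.0136  0.0517]
 [-0.0138 -0.0485]]
tongue nose top front [[-0.0225  0.0133]
 [-0.0225 -0.0096]]
screws [[-0.0007  0.0662]
 [-0.0009 -0.0623]]
pivot [[-0.00078672  0.00141254]] pad tip [[0.03836055 0.00176807]]
```

Emit:
{"fn": "carry_out", "kwargs": {"rows": [[[0,-0.5,0.1,0,0],[0,0,0,2.5,0],[0,0,0,3.5,0],[0.93,0.55,-0.11,0,0.143],[0.93,0.55,-0.11,0,0.143],[0.93,0.55,-0.11,0,0.143],[0.93,0.55,-0.11,0,0.143],[0.93,0.55,-0.11,0,0.143],[0.93,0.55,-0.11,0,0.143],[0.93,0.55,-0.11,0,0.143],[0.93,0.55,-0.11,0,0.143],[0.93,0.44,-0.09,0,0.143]]]}}

```text
clock: 9.55
position: [0.5882, 0.079, 0.1243]
ee_rot: [0.0, 0.97, -0.241, -0.0]
contact_force: [-0.3, 0.4, 0.5]
width: 0.0825
```

Emit:
{"fn": "carry_out", "kwargs": {"rows": [[[0.93,0,0,0,0.143],[0.93,0,0,0,0.143],[0.93,0,0,0,0],[0.93,0,0,0,0]]]}}

```text
clock: 9.95
position: [0.5881, 0.079, 0.1243]
ee_rot: [0.0, 0.994, -0.105, -0.0]
contact_force: [0.0, 1.0, -0.1]
width: 0.0828
```

```bash
echo 'piv=np.array([0.6090,0.0767])' >> h.py
python3 - <<'E'
from h import *
st(); p=shot('wrist','w4'); print(P(p,-.0424,-.0037,.071),P(p,0,0,.079))
E
```

```text
t 9.95 pos [0.5881 0.079  0.1243] view [-0.0209 -0.002 ] z-stage 0.0613 yaw -0.003 F [ 0.03  0.98 -0.06] M [-0.026 -0.053  0.055] w 0.0828
[274.15569448 274.71206227] [360.36213875 273.33511144]
```

View pics/w4.png

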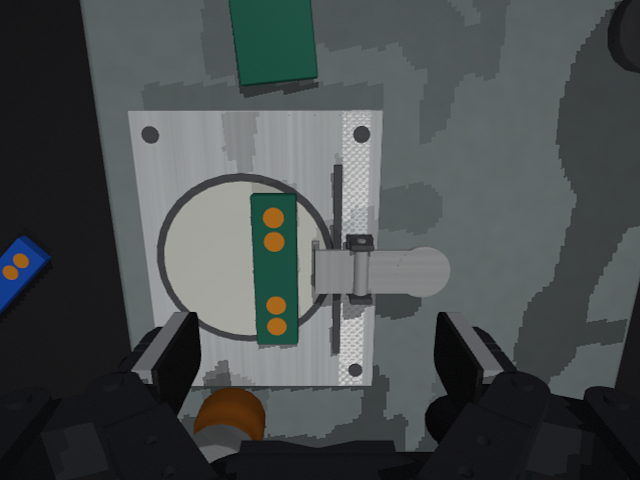

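Emit:
{"fn": "carry_out", "kwargs": {"rows": [[[0.93,0,0,-2.0,0],[0.93,0,0,-2.0,0],[0.93,0,0,-1.2,0],[0.93,0,0,-0.4,0],[0.93,0,0,0,0],[0.93,0,0,0,0]]]}}

```text
clock: 10.6
position: [0.5892, 0.0789, 0.069]
ee_rot: [-0.0, 0.995, -0.104, 0.001]
contact_force: [-0.2, -0.7, 1.0]
width: 0.0825
```

Emit:
{"fn": "carry_out", "kwargs": {"rows": [[[0.93,0,0,-0.3,0],[0.93,0,0,0,0],[0.93,0,0,0,0]]]}}

```text
clock: 10.9
position: [0.5894, 0.0789, 0.066]
ee_rot: [-0.0, 0.995, -0.104, 0.001]
contact_force: [1.4, 0.8, 1.4]
width: 0.0829
```

Emit:
{"fn": "carry_out", "kwargs": {"rows": [[[0.93,0,0,-0.3,0],[0.93,0,0,0,0],[0.93,0,0,0,0]]]}}

```text
clock: 11.2
position: [0.5891, 0.0789, 0.0625]
ee_rot: [-0.0, 0.995, -0.104, 0.001]
contact_force: [1.5, 0.1, 2.0]
width: 0.0822
```

Run:
```python
from h import *
st(); p=shot('wrist','w5'); p=shot('side','s5')
im=cv2.imread('pics/s5.png')[205:345,220:425]
cv2.imwrite('pics/s5c.png',cv2.resize(im,None,fx=3.9,fy=3.9,interpolation=cv2.INTER_CUBIC))
```

```text
t 11.2 pos [0.5891 0.0789 0.0625] view [-0.0199 -0.0019] z-stage -0.0005 yaw -0.001 F [1.54 0.14 1.98] M [ 0.004 -0.342  0.013] w 0.0822
```

View pics/w5.png

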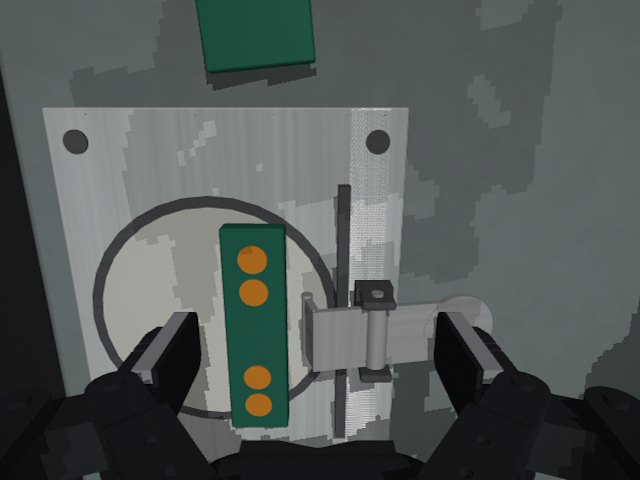

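View pics/s5c.png

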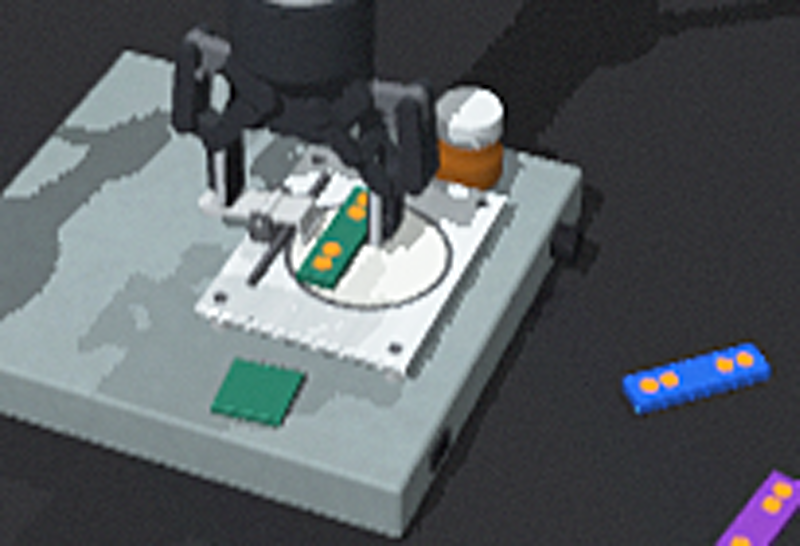

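The tail is touched and already sinking: F about 2 N and the nose is starting to lift at (307,330). I'll press on.

Emit:
{"fn": "carry_out", "kwargs": {"rows": [[[0.93,0,0,-0.3,0],[0.93,0,0,-0.2,0],[0.93,0,0,-0.2,0],[0.93,0,0,0,0],[0.93,0,0,0,0],[0.93,0,0,0,0]]]}}

```text
clock: 11.9
position: [0.5884, 0.0789, 0.0554]
ee_rot: [0.0, 0.995, -0.104, -0.0]
contact_force: [-1.4, 0.1, 3.3]
width: 0.0826
```

Run:
```python
from h import *
st(); p=shot('wrist','w6'); p=shot('scene','c6')
im=cv2.imread('pics/c6.png')[205:325,260:430]
cv2.imwrite('pics/c6c.png',cv2.resize(im,None,fx=4.5,fy=4.5,interpolation=cv2.INTER_CUBIC))
```

```text
t 11.9 pos [0.5884 0.0789 0.0554] view [-0.0206 -0.0021] z-stage -0.0076 yaw -0.001 F [-1.44  0.05  3.33] M [ 0.02  -0.139  0.034] w 0.0826
```

View pics/w6.png

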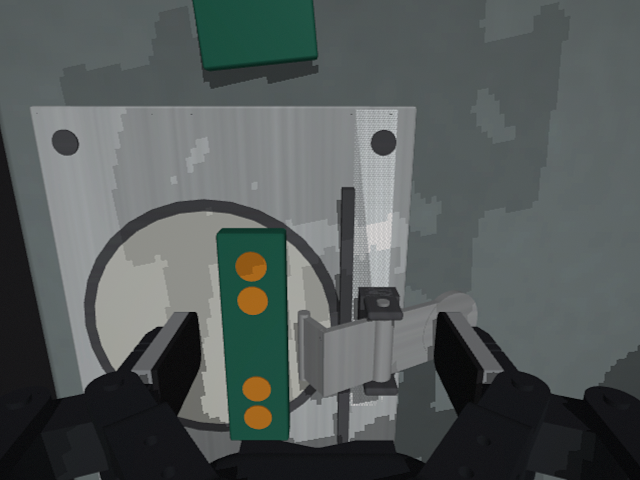

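View pics/c6c.png

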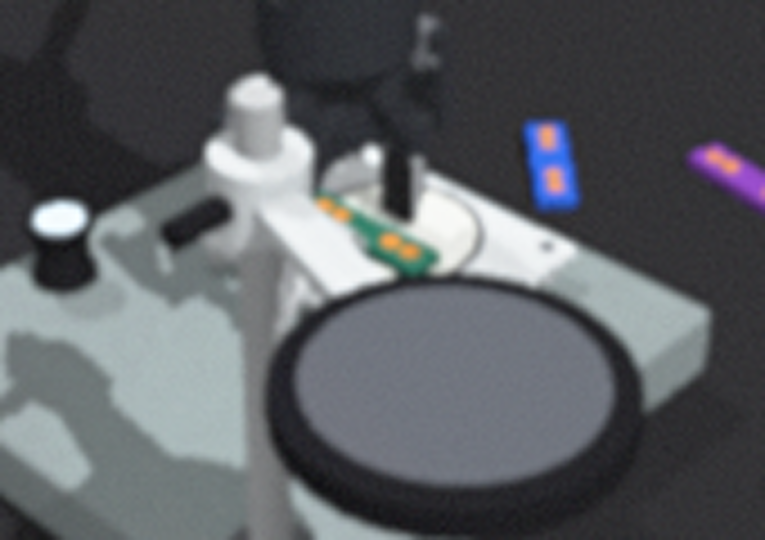

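Run:
```python
from h import *
p=cams.get_image('wrist')
for th in (.3,.4,.5,.6):
    c,s=np.cos(th),np.sin(th)
    x=-.024*c-.014*s; z=.077+.024*s-.014*c
    x2=-.024*c+.001*s; z2=.077+.024*s+.001*c
    print(th,'bot',P(p,x,.012,z).round(),'top',P(p,x2,.012,z2).round(), P(p,x2,-.012,z2).round(),'padend',P(p,.043*c,0,.077-.043*s).round(), 'lift',round(.014+.022*s-.014*c,4))
print('strip',V(p,[(217,236),(285,234),(230,441),(289,440)],.071).round(4))
```

```text
0.3 bot [297. 305.] top [310. 325.] [310. 393.] padend [490. 328.] lift 0.0071
0.4 bot [295. 308.] top [313. 329.] [313. 398.] padend [481. 322.] lift 0.0097
0.5 bot [294. 312.] top [317. 332.] [317. 402.] padend [472. 318.] lift 0.0123
0.6 bot [294. 316.] top [321. 336.] [321. 407.] padend [463. 313.] lift 0.0149
strip [[-0.0522  0.0359]
 [-0.0306  0.0366]
 [-0.0528 -0.0431]
 [-0.0309 -0.0427]]
```

Emit:
{"fn": "carry_out", "kwargs": {"rows": [[[0.88,0.115,-0.024,0.08,0],[0.83,0.115,-0.024,0.078,0],[0.8,0.07,-0.015,0.045,0],[0.75,0.115,-0.024,0.07,0],[0.7,0.115,-0.024,0.07,0],[0.65,0.115,-0.024,0.066,0],[0.6,0.115,-0.024,0.064,0],[0.6,0,0,0,0],[0.6,0,0,0,0]]]}}

```text
clock: 12.95
position: [0.5961, 0.0773, 0.06]
ee_rot: [0.0, 0.995, -0.104, 0.0]
contact_force: [0.5, -0.2, 2.6]
width: 0.0685
```

Run:
```python
from h import *
st(); p=shot('wrist','w7')
```

```text
t 12.95 pos [0.5961 0.0773 0.06  ] view [-0.0127 -0.0021] z-stage -0.003 yaw -0.001 F [ 0.47 -0.24  2.63] M [-0.066 -0.158 -0.039] w 0.0685
```

View pics/w7.png

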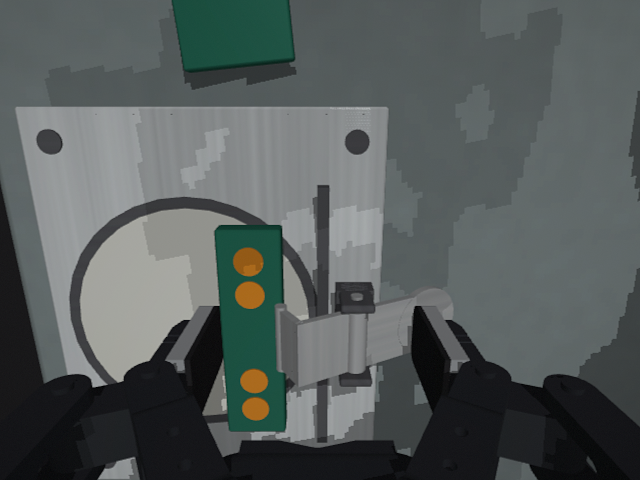

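Emit:
{"fn": "carry_out", "kwargs": {"rows": [[[0.55,0.113,-0.024,0.058,0],[0.5,0.113,-0.024,0.055,0],[0.45,0.113,-0.024,0.052,0],[0.4,0.113,-0.024,0.048,0],[0.36,0.093,-0.02,0.035,0],[0.34,0.05,-0.01,0.025,0],[0.34,0,0,0,0],[0.34,0,0,0,0]]]}}

```text
clock: 13.8
position: [0.6019, 0.0761, 0.0628]
ee_rot: [0.0, 0.995, -0.104, -0.0]
contact_force: [0.4, -0.0, 2.9]
width: 0.0576
```

Run:
```python
from h import *
st(); p=shot('wrist','w8')
```

```text
t 13.8 pos [0.6019 0.0761 0.0628] view [-0.0068 -0.002 ] z-stage -0.0002 yaw -0.0 F [ 0.38 -0.03  2.94] M [-0.057 -0.139  0.006] w 0.0576
```

View pics/w8.png

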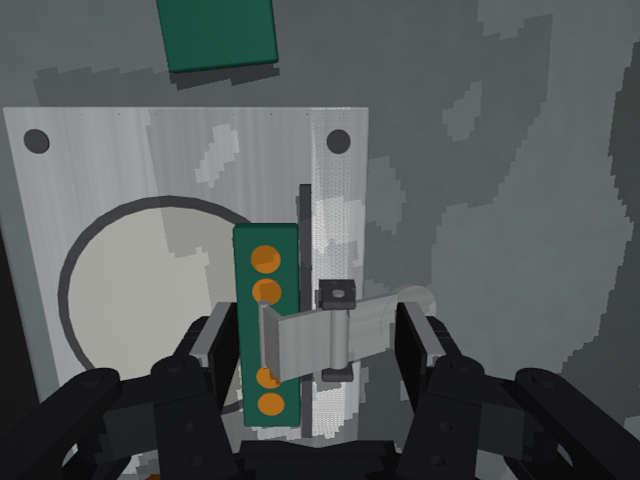

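The strip is under the nose and almost at the ledge: its edge is at column 299 and the ledge at 301. I'll nudge it until I feel a reaction.

Emit:
{"fn": "carry_out", "kwargs": {"rows": [[[0.34,0.08,-0.017,0,0],[0.34,0,0,0,0],[0.34,0,0,0,0]]]}}

```text
clock: 14.15
position: [0.6025, 0.076, 0.0627]
ee_rot: [-0.0, 0.995, -0.104, -0.0]
contact_force: [-0.8, -0.1, 4.1]
width: 0.0575
```

Emit:
{"fn": "carry_out", "kwargs": {"rows": [[[0.34,0.08,-0.017,0,0],[0.34,0,0,0,0],[0.34,0,0,0,0]]]}}

```text
clock: 14.45
position: [0.6025, 0.076, 0.0626]
ee_rot: [-0.0, 0.995, -0.104, -0.001]
contact_force: [-4.0, 1.1, 4.9]
width: 0.0574
```

Run:
```python
from h import *
st(); p=shot('wrist','w9'); c=p['image'][200:460,180:460]
cv2.imwrite('pics/w9c.png',cv2.resize(cv2.cvtColor(c,cv2.COLOR_RGB2BGR),None,fx=2.2,fy=2.2))
```

```text
t 14.45 pos [0.6025 0.076  0.0626] view [-0.0062 -0.0021] z-stage -0.0004 yaw -0.001 F [-4.03  1.06  4.91] M [ 0.182  0.455 -0.025] w 0.0574
```

View pics/w9c.png

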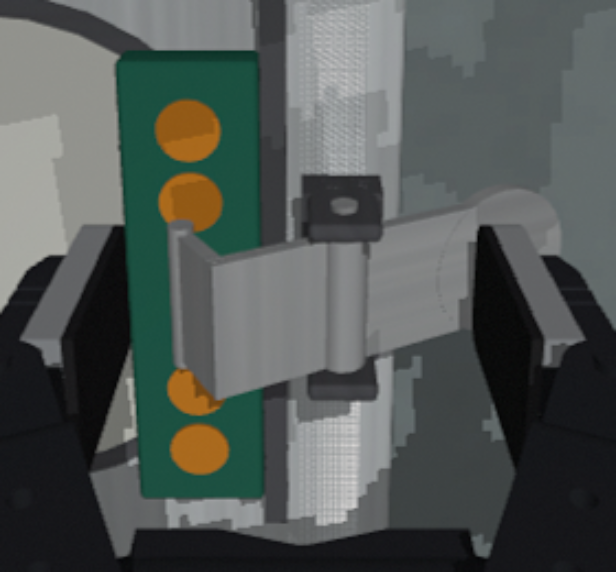

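Flush: there is a -4 N reaction in x, motion has stopped, and the edge is parallel to the ledge, with the tail still held at about 4 N. Next I back off slightly, let the clip down gently and rise clear.

Emit:
{"fn": "carry_out", "kwargs": {"rows": [[[0.34,0,0,0,0],[0.34,-0.15,0.031,0,0],[0.34,-0.15,0.031,0,0],[0.34,0,0,0.1,0],[0.34,0,0,0.1,0],[0.34,0,0,0.1,0],[0.34,0,0,0.1,0],[0.34,0,0,0.1,0],[0.34,0,0,0.1,0],[0.34,0,0,0.2,0],[0.34,0,0,0.3,0],[0.34,0,0,0,0]]]}}

```text
clock: 15.7
position: [0.6007, 0.0764, 0.0742]
ee_rot: [-0.0, 0.995, -0.104, 0.0]
contact_force: [-0.3, 0.1, 0.6]
width: 0.0571
```

Run:
```python
from h import *
st(); p=shot('wrist','w10')
```

```text
t 15.7 pos [0.6007 0.0764 0.0742] view [-0.0081 -0.002 ] z-stage 0.0112 yaw -0.0 F [-0.26  0.09  0.61] M [-0.015  0.002 -0.021] w 0.0571
```

View pics/w10.png

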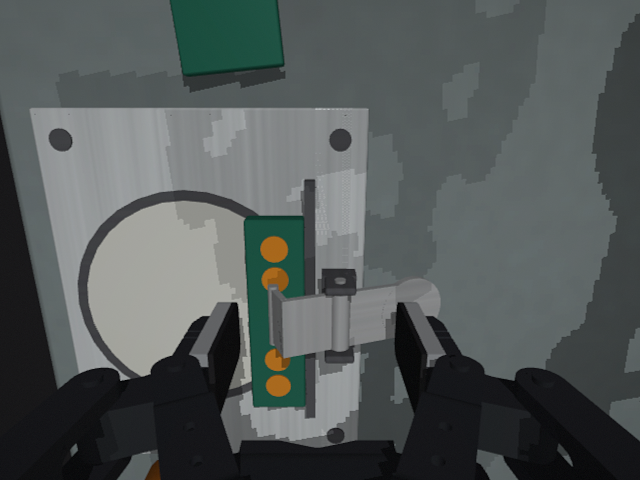

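The clip is down on the strip and no force is left on the fingers. Rising clear.

Emit:
{"fn": "carry_out", "kwargs": {"rows": [[[0.34,0,0,1.0,0],[0.34,0,0,2.0,0],[0.34,0,0,3.0,0],[0.34,0,0,4.0,0],[0.34,0,0,4.0,0],[0.34,0,0,0,0],[0.34,0,0,0,0]]]}}

```text
clock: 16.45
position: [0.6012, 0.0764, 0.2156]
ee_rot: [-0.0, 0.995, -0.104, 0.002]
contact_force: [0.4, -0.9, 0.5]
width: 0.057
```

Run:
```python
from h import *
st(); p=shot('wrist','w11'); c=p['image'][100:400,180:520]
cv2.imwrite('pics/w11c.png',cv2.resize(cv2.cvtColor(c,cv2.COLOR_RGB2BGR),None,fx=2.2,fy=2.0))
hsv=cv2.cvtColor(p['image'],cv2.COLOR_RGB2HSV)
m=((hsv[...,0]>65)&(hsv[...,0]<90)&(hsv[...,1]>120)).astype(np.uint8)
for k in cv2.findContours(m,0,1)[0]:
    if cv2.contourArea(k)>150: print(cv2.minAreaRect(k))
for x,y,z in [(-.035,.0365,.071),(-.013,.0365,.071),(-.035,-.0435,.071),(-.013,-.0435,.071)]: print(P(p,x,y,z).round(1))
```

```text
t 16.45 pos [0.6012 0.0764 0.2156] view [-0.0076 -0.0019] z-stage 0.1526 yaw -0.0 F [ 0.37 -0.91  0.45] M [-0.018  0.017  0.026] w 0.057
((293.0, 225.0), (108.0, 30.0), 90.0)
((266.981689453125, 62.835365295410156), (59.74345397949219, 55.215763092041016), 83.6598129272461)
[276.2 171.7]
[308.4 171.7]
[279.2 280.7]
[309.  280.6]
```

View pics/w11c.png

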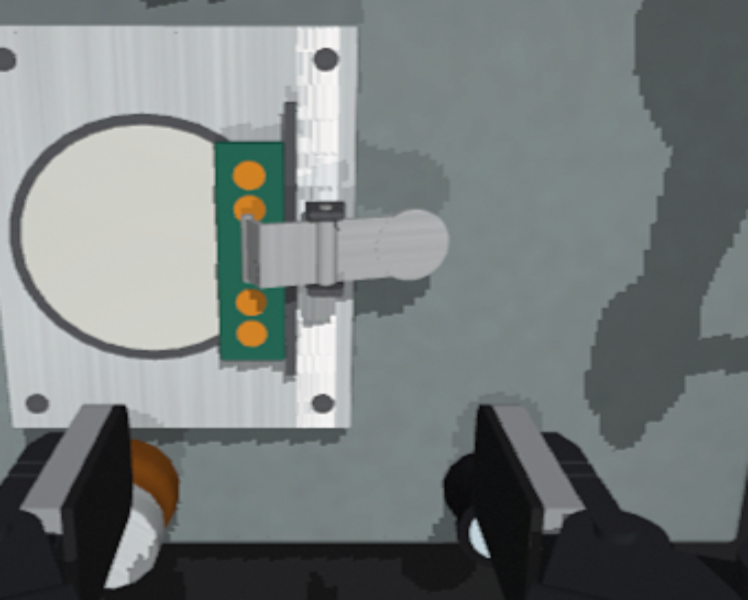

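Run:
```python
from h import *
print(manip.sign_off()); st()
```

```text
the job is handed in; nothing more can be done
None
the job is handed in; nothing more can be done
```

The green strip is home under the clip, flush against the ledge, and I handed the job in at about 16.5 s of the 50 s; the rig reports no verdict.

**What I did:**
- I first used both fingertips to slide the strip straight on the stage, stopping about 18 mm short of home, in front of the shut nose.
- I then pressed the clip's tail down with one fingertip at about 3 N, which raised the nose about 11–12 mm by my estimate from the picture.
- With the tail held down, the other fingertip pushed the strip under the nose until the ledge pushed back with about 4 N.
- Finally I backed off about 2 mm, let the clip down slowly and rose about 15 cm clear.

**Last checks:**
- **Strip:** in the last picture its long edge is against the ledge with no visible gap, and it is parallel to it.
- **Position along the ledge:** its middle is about 2–4 mm from the clip's middle line, by pictures that differ by about 3 mm; the limit is 25 mm.
- **Clip:** it rests on the strip. I judged this by eye and did not measure the nose height.
- **Robot:** force readings after letting go were only noise (under about 1 N).
- **Other pieces:** the tile, jar and loupe look undisturbed. I did not re-check the pieces on the bench, but the arm stayed well away from them.

No check failed.

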